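Hold a model hull in the spring tongs before the running extractor

TASK

The small model hull lying on the flat carton of spare filters is going to be sprayed. First turn the speed dial on top of the fume extractor clockwise until its white pointer line stands on the one long mark of the scale; then take the spring tongs, close their jaws on the hull, and hold it up clear of the carton about 5 cm in front of the middle of the extractor's grille, well inside the outline of the grille. The hull has been degreased, so only the tongs may touch it, never the gripper itself; leave the carton and the other things on the desk where they are, and finish while still holding the hull there in the tongs.

Things in the scene. Friction and masses are not known exactly. Their poses are not given: they have to be found in the camera images.
- extractor: fixed bench fume extractor, a grey rounded box 100 mm deep (x), 190 mm wide (y) and 155 mm high, with a black slatted grille in its front. Origin: centre of its underside, on the desk; its x points from the front with the grille into the box, y to the left seen from the front, z up.
- grille (a point): middle of the grille, on its outer surface at the front of the extractor, 80 mm above the desk; axes as the extractor (so the air in front of the grille is at negative x). The grille's opening is 150 mm wide (y) and 112 mm high (z).
- dial_grip (a point): grip point of the dial on top of the extractor, on its upright axis, 171 mm above the desk. A grey grip bar 36 mm long, 11 mm wide, 18 mm high, its top 8 mm above this point, stands on a skirt of 43 mm diameter, whose top is 10 mm below this point. This x axis runs along the bar to the end with the white pointer line, and turns with the dial.
- speed_dial (a joint): dial angle in rad, growing clockwise seen from above, 0 to 4.71; at 0 the pointer is on the round off dot. Short marks every 0.471 rad; the one long, wide mark is at 2.356 rad, straight towards the back of the extractor. At the start the pointer is 0.65 to 1.41 rad short of it. It stays where it is left and takes about 0.04 N m to turn.
- tongs: steel spring tongs, 80 g, flat on the desk: two arms up to 24 mm high on an upright pivot, spread by a spring. Origin: pivot, at desk level; x along the middle line of the open tongs to the jaws, z up. The body is the left (+y) arm. Squeezed, both arms swing in: between evenly closing fingers the middle line stays put. Rubber grips, 1 to 23 mm above the desk, 48 to 106 mm from the pivot.
- tongs_jaws (a point): middle between the open jaws, 156 mm from the pivot, at desk level, axes as the tongs. The jaws are rubber pads 34 mm long (x) and 13 mm high from the desk up, 55 mm apart inside when open, parallel when 18.5 mm apart, each 5 mm thick. They close by 2 mm for every 1 mm squeezed at tongs_grip.
- tongs_grip (a point): where to squeeze the rubber grips, along y: on the middle line of the open tongs, 77 mm from the pivot, 79 mm short of the jaws' middle, 12 mm above the desk, axes as the tongs. Width over the grips: 48 mm open, 46 to 43 mm to carry them still open, 31 mm with 18.5 mm between the jaws, 21 mm shut. The spring pushes back with 6 to 8 N on each side.
- tongs_arm (a joint): angle in rad by which the right arm has closed towards the left: 0 open, 0.23 with 18.5 mm between the jaws, 0.335 shut with nothing between.
- model_hull: model hull on the carton, flat bottom down: 18.5 mm wide (x), 42 mm long (y), 11 mm high, 10 to 17 g; ends pointed, sides straight from y = -6 to +13 mm, leaning in by 16 degrees: 18.5 mm apart at the bottom, 14 mm at 8 mm height; take it low, jaws not pressed on the carton. Origin: centre of its underside, 30 mm above the desk; y points away from the robot, within 0.5 rad of the world's x.
- filter_box: flat white closed carton, 76 x 110 x 30 mm (x, y, z), 200 g, loose on the desk with the hull on its top; its long side (y) points roughly away from the robot. Origin: centre of its underside. A bystander otherwise.
- dropper_bottle: bystander: upright dropper bottle, 29 mm diameter, 88 mm high; origin at its foot.
- paint_jar: bystander: paint jar, 36 mm diameter, 44 mm high; origin at its foot.
- tape_roll_2: bystander: roll of tape lying flat, 68 mm diameter, 11 mm high; origin under its centre.
- side_cutter: bystander: side cutter lying flat, 47 x 126 x 12 mm (x, y, z); origin under its centre.
- tweezers: bystander: small tweezers lying flat, 12 x 118 x 5 mm; origin under their centre.
- paint_dish_1: bystander: shallow round steel dish, 41 mm diameter, 11 mm high; origin under its centre.

How it is judged:
By the outcome, as a careful person would: the job done as asked, in the order asked, and still so for the second after the job is handed in, while the arm keeps its last pose, push and grip.
It also fails if it takes over 61 s, if anything falls off the work surface, if the arm or the gripper's body presses on something with over 40 N, if the wrist force passes 120 N, or if a joint passes its speed limit or range.

ROBOT

A 6-joint arm with a two-finger parallel gripper is mounted at the origin on a cart in front of the work surface, level with it; the furniture and walls round the work are solid. World frame = base frame: x ahead of the robot, y to its left, z up, the work surface at z = 0. Lengths are in m, angles in rad, forces in N, time in s.
With the tool pointing down it reaches from about 0.35 to 0.775 m from the base axis. Payload 5.5 kg.
Tool frame: the origin (TCP) lies at the very end of the fingers, on their centre line; the grasp point (between the pads) lies env.hold_point_z behind it (env.hold_point_z is the distance from the TCP to the grasp point, in m); z points along the fingers, y is the line along which they close (so a half turn about z gives the same grasp; the last joint's range is limited). The gripper opens to 85 mm and grips with 20 to 120 N. Pads are 22 mm wide; open, the fingers measure 114 mm over their backs; the gripper's body (76 mm by 85 mm) begins 54 mm behind the grasp point. The pads swing forward as they close: fully open they stand 13 mm farther back than shut.
Start: joints at [1.063, 0.313, 0.046, 1.304, 0, 1.431], TCP at [0.207, 0.537, 0.231] pointing down, gripper open.
Joint ranges: [-2.76, 2.76], [-0.86, 1.69], [-1.03, 1.26], [-2.2, 2.34], [-1.47, 1.5], [-3.14, 3.14]. Speed limits (rad/s): [2.57, 2.57, 3.14, 3.14, 3.14, 3.14].

INTERFACE

Orientations are given as a unit quaternion [w, x, y, z].
In Python, from workcell import env gives the robot as it stands.
- The arm moves only by the tool carry_out, never from a script. Its argument "steps" is a list of rows, each a list of 3 entries, a list of its own where there are three numbers: the turn, a rotation vector about the tool's x, y, z in degrees, then the shift along the tool's x, y, z in cm, then the closure in counts, from 0 (fully open) to 255 (shut). A call has exactly 8 rows; each row is the pose to reach, as a shift and turn from the pose commanded when the call began, along the tool's axes at that moment; what a row does not reach only later rows make up. A row lasts 1/8 s, in which the tool goes at most 62.5 mm and 10.7 degrees, less where a joint would pass 70% of its speed; a pose out of reach is approached as far as the arm can. A call with a gripper value outside its range is refused whole. The fingers move at their own pace and stop on an object; "force" is the grip in N (left out, the last holds). Time passes only in rows, so rows that repeat a pose let the fingers close, or fill a call up. It gives the time, the measured TCP pose, the force, the opening and the grip force at its end, in the units of the state.
- env.get_state(): the state, without advancing time (a new reading comes with each control period).
- env.read_camera(name): name is "scene" or "side" or "wrist"; returns (picture, depth): 384x512x3 uint8, red, green, blue; 384x512 float32, m along the optical axis (not along the pixel's ray), 0 where there is no reading.
- env.get_calibration(name): a dict with "fx", "fy", "cx", "cy" (pixels), "origin" and "orientation" of the camera in the world. Camera axes: x right, y up, looking along -z (the intrinsics and any distortion apply to the point x, -y, -z); pixel columns grow to the right and rows downward; lengths in m; the calibration is good to about 2 mm. A picture is of the moment at which its call begins: read the wrist's pose just before it. get_calibration takes no time and is no camera call; for the wrist camera it gives the pose at the moment of the call.
- env.hand_in(): hands the job in; it is judged then, once.
The state is a dict: "clock": time; "joint_pos": joint angles; "qvel": joint speeds; "tau": joint torques, N m; "tcp_pos": TCP position; "orientation": TCP orientation; "wrist_force": force on the tool from outside, world axes, zero at the start; "ft_torque": the same for the moment, N m; "finger_gap": finger opening in m; "grip_force": force on a finger pad.
Only numpy, scipy, OpenCV 4.12 (cv2) and the standard library are available. Lean on these libraries where they do the work, as an engineer would, in place of code of your own. Each camera call takes 0.05 s, during which the arm holds its last target. There are 200 camera calls.

## Working session

There is one attempt and no reset: what is moved stays moved. The work goes in short steps, Python scripts to look and compute and a tool call to move; the robot and the scene stay as the last step left them, time stands still between calls to the robot, and variables do not carry over. Pictures are saved under pics/ and viewed, at most 10 in all, crops included, and the job is handed in when it is done.

Besides the shell and the picture viewer there is one more tool, called by a JSON object that holds its "fn" and its "kwargs". carry_out: Moves the arm, as the interface text tells. Its arguments: {"type":"object","properties":{"steps":{"type":"array","items":{"type":"array"}},"force":{"type":"number"}},"required":["steps"]}

```bash
mkdir -p pics; ls; cat > h.py <<'E'
import numpy as np, cv2
from scipy.spatial.transform import Rotation as R
from workcell import env
def q2R(q): return R.from_quat([q[1],q[2],q[3],q[0]])
def cam(n,save=None):
    c=env.get_calibration(n); im,d=env.read_camera(n)
    if save: cv2.imwrite('pics/'+save,im[:,:,::-1])
    np.savez('last_'+n+'.npz',im=im,d=d,o=c['origin'],q=c['orientation'],k=[c['fx'],c['fy'],c['cx'],c['cy']])
    return im,d,c
def load(n): return np.load('last_'+n+'.npz')
def px(n,u,v,z=None):
    L=load(n);fx,fy,cx,cy=L['k'];Rm=q2R(L['q'])
    ray=np.array([(u-cx)/fx,-(v-cy)/fy,-1.]);w=Rm.apply(ray)
    if z is None:
        d=L['d'][int(round(v)),int(round(u))]; return L['o']+w*d
    return L['o']+w*(z-L['o'][2])/w[2]
def cloud(n):
    L=load(n);fx,fy,cx,cy=L['k'];v,u=np.mgrid[:384,:512];d=L['d']
    p=np.stack([(u-cx)/fx*d,-(v-cy)/fy*d,-d],-1).reshape(-1,3)
    return (q2R(L['q']).apply(p)+L['o']).reshape(384,512,3)
E
python3 - <<'E'
from h import *
np.set_printoptions(precision=4,suppress=True)
for n in ['scene','side','wrist']:
    im,d,c=cam(n,n+'0.png'); print(n,c)
print(env.get_state(),env.hold_point_z)
a=[cv2.imread(f'pics/{n}0.png') for n in ['scene','side']]
E
```

```text
pics
scene {'fx': 350.16984675274364, 'fy': 350.16984675274364, 'cx': 256.8764123686108, 'cy': 186.88099723959232, 'origin': array([-0.0273,  0.4545,  0.662 ]), 'orientation': array([-0.3965, -0.1823,  0.3897,  0.811 ])}
side {'fx': 381.48236327716376, 'fy': 381.48236327716376, 'cx': 254.09170475858096, 'cy': 192.45623619315523, 'origin': array([ 0.0072, -0.1695,  1.0548]), 'orientation': array([ 0.8001,  0.226 , -0.1481, -0.5356])}
wrist {'fx': 300.76761611676875, 'fy': 300.76761611676875, 'cx': 251.44808916886313, 'cy': 186.24021816629596, 'origin': array([0.145 , 0.5599, 0.3733]), 'orientation': array([ 0.8172, -0.11  , -0.0745,  0.5608])}
{'clock': 0.15, 'joint_pos': array([1.0634, 0.3138, 0.0453, 1.3036, 0.    , 1.4312]), 'qvel': array([-0.0008, -0.0016,  0.0042,  0.0004,  0.0002,  0.0027]), 'tau': array([  0.0019, -48.1065,  29.8817,   0.0139,  -0.0002,  -0.    ]), 'tcp_pos': array([0.2066, 0.5362, 0.2306]), 'orientation': array([-0.0002,  0.1829,  0.9831, -0.0006]), 'wrist_force': array([ 0.3378, -0.1788,  0.8437]), 'ft_torque': array([ 0.0085, -0.0121, -0.0128]), 'grip_force': 0.0, 'finger_gap': 0.08532321917539103} 0.0187
```

View pics/scene0.png

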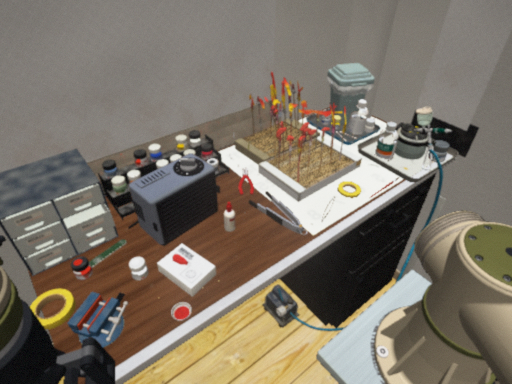

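View pics/side0.png

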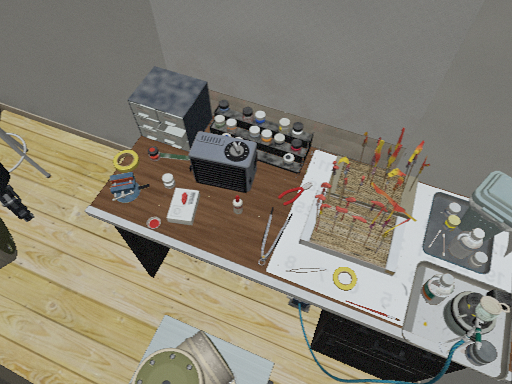

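The side view shows the extractor near (225,160), its dial at (237,150), the hull at (185,198) on the carton, the bottle at (238,204), and the tongs from (262,262) to (272,207). I'll enlarge this area.

```bash
python3 - <<'E'
from h import *
np.set_printoptions(precision=4,suppress=True)
a=load('side')['im'][125:275,150:290,::-1]; b=load('scene')['im'][150:300,120:310,::-1]
A=cv2.resize(a[:110],None,fx=5.5,fy=5.5,interpolation=cv2.INTER_CUBIC); cv2.imwrite('pics/c1.png',A[:600])
A=cv2.resize(load('side')['im'][190:275,165:285,::-1],None,fx=6.5,fy=6.5,interpolation=cv2.INTER_CUBIC); cv2.imwrite('pics/c2.png',A)
for uv in [(262,262),(270,210),(237,150),(185,198),(238,202)]: print(uv,px('side',*uv))
P=cloud('side').reshape(-1,3)
# extractor box top/ front
for nm in ['side','scene']:
    P=cloud(nm).reshape(-1,3)
    m=(abs(P[:,2]-0.155)<0.006)&(P[:,1]>0)&(P[:,0]>.3)&(P[:,0]<.8)&(P[:,1]<.6)
    r=cv2.minAreaRect(P[m][:,:2].astype(np.float32)*1000); print(nm,'top',m.sum(),r)
    m=(abs(P[:,2]-0.030)<0.005)&(P[:,1]>.1)&(P[:,0]>.3)&(P[:,0]<.6)&(P[:,1]<.5)
    print('box',m.sum(),cv2.minAreaRect(P[m][:,:2].astype(np.float32)*1000),np.median(P[m],0))
E
```

```text
(262, 262) [ 0.3882 -0.031   0.0007]
(270, 210) [ 0.5594  0.0105 -0.0024]
(237, 150) [0.6136 0.1397 0.1772]
(185, 198) [0.4792 0.2637 0.035 ]
(238, 202) [0.5153 0.0986 0.0611]
side top 1681 ((678.6886596679688, 301.46600341796875), (445.4346618652344, 195.56166076660156), 69.0610122680664)
box 854 ((497.14727783203125, 281.17742919921875), (355.9546203613281, 194.04481506347656), 87.99665832519531) [0.4652 0.2556 0.0295]
scene top 2267 ((631.40283203125, 320.796142578125), (451.41107177734375, 131.31541442871094), 85.08867645263672)
box 1635 ((499.33984375, 298.0506896972656), (390.7960205078125, 198.84336853027344), 85.06184387207031) [0.4645 0.2608 0.031 ]
```

View pics/c1.png

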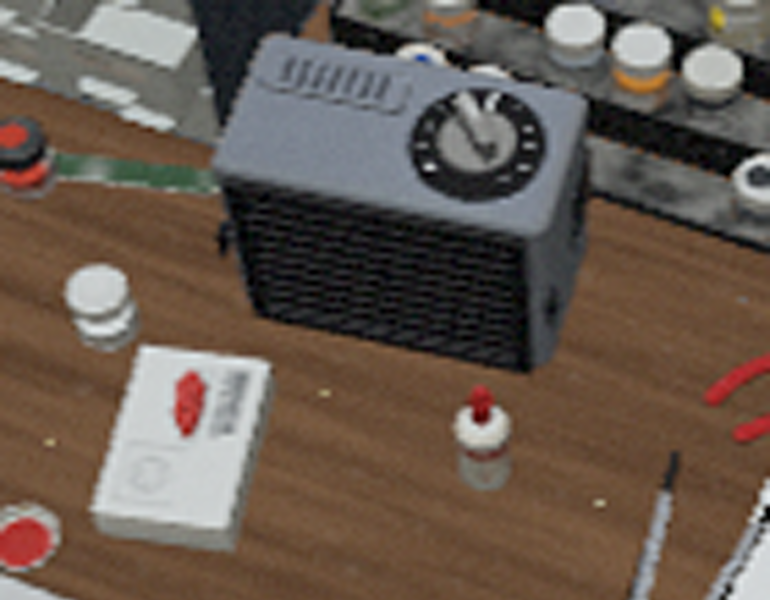

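View pics/c2.png

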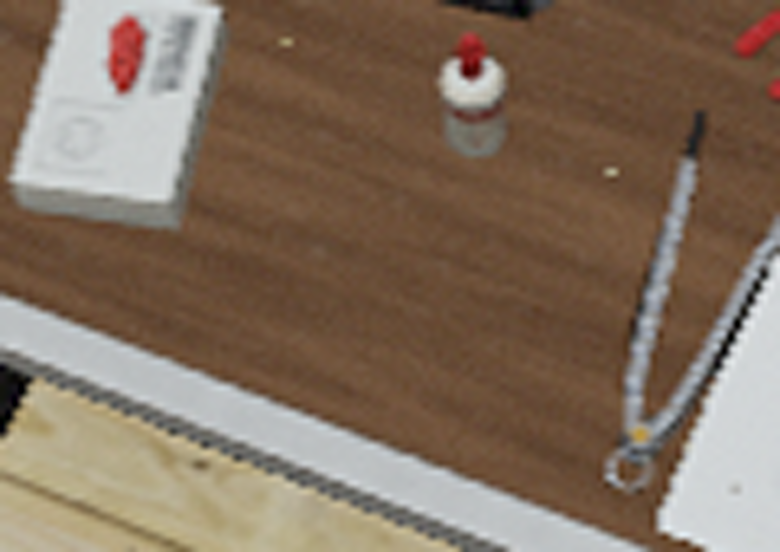

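The crops show the dial bar running from its white end at (465,100) to its dark end at (488,152), with the dial centre at about (478,142). The hull is at (190,400) in c1, and the tongs' pivot is at (640,435) in c2 with the left jaw tip at (697,130).

```bash
cat >> h.py <<'E'
def rel(p=None,yaw=None):
    """tool-axis shift (cm) to world TCP p, and z turn (deg) so tool y has world angle yaw (mod pi)"""
    s=env.get_state();Rm=q2R(s['orientation'])
    if p is not None: print('shift cm',np.round(Rm.inv().apply(np.array(p)-s['tcp_pos'])*100,2))
    y=Rm.as_matrix()[:,1];a=np.arctan2(y[1],y[0])
    print('tool y angle',np.degrees(a), 'tcp',s['tcp_pos'],'j',s['joint_pos'].round(3))
    if yaw is not None: print('turn z deg',(np.degrees(a-yaw)+90)%180-90)
    t=Rm.as_matrix()[:,2];print('tool z',t.round(4))
E
python3 - <<'E'
from h import *
np.set_printoptions(precision=4,suppress=True)
c1=lambda X,Y,z:px('side',150+X/5.5,125+Y/5.5,z)
c2=lambda X,Y,z:px('side',165+X/6.5,190+Y/6.5,z)
a=c1(465,100,.179);b=c1(488,152,.179);print('bar',a,b,np.degrees(np.arctan2(*(a-b)[1::-1])))
print('dialskirt c',c1(478,142,.161))
l=c1(258,312,0.01);r=c1(528,368,0.01);print('front',l,r,np.linalg.norm(l-r))
print('hull',c1(190,403,.035),'ends',c1(193,372,.033),c1(187,437,.033))
print('pivot',c2(640,435,.024),'jawL',c2(700,130,.013))
# tongs right arm
P=cloud('side');im=load('side')['im']
print('rightjaw rough', px('side',297,222,.0))
print('carton',[c1(*q,.03) for q in [(145,345),(272,362),(95,515),(235,530)]])
rel([.613,.14,.275])
E
```

```text
bar [0.6325 0.1558 0.179 ] [0.6055 0.1307 0.179 ] 42.99817653880588
dialskirt c [0.6219 0.1445 0.161 ]
front [0.5604 0.2673 0.01  ] [0.5854 0.1036 0.01  ] 0.16555198850832795
hull [0.4778 0.2646 0.035 ] ends [0.4976 0.2735 0.033 ] [0.4585 0.2566 0.033 ]
pivot [ 0.3956 -0.0322  0.024 ] jawL [0.5546 0.0002 0.013 ]
rightjaw rough [ 0.5505 -0.0824  0.    ]
carton [array([0.5047, 0.309 , 0.03  ]), array([0.5222, 0.2359, 0.03  ]), array([0.3968, 0.2815, 0.03  ]), array([0.4179, 0.206 , 0.03  ])]
shift cm [-52.17 -22.36  -4.42]
tool y angle 68.92718410172225 tcp [0.2066 0.5362 0.2306] j [1.063 0.314 0.045 1.304 0.    1.431]
tool z [-0.0007 -0.0012 -1.    ]
```

{"fn": "carry_out", "kwargs": {"steps": [[[0,0,-64],[-52.7,-21.9,-4.4],0],[[0,0,-64],[-52.7,-21.9,-4.4],0],[[0,0,-64],[-52.7,-21.9,-4.4],0],[[0,0,-64],[-52.7,-21.9,-4.4],0],[[0,0,-64],[-52.7,-21.9,-4.4],0],[[0,0,-64],[-52.7,-21.9,-4.4],0],[[0,0,-64],[-52.7,-21.9,-4.4],0],[[0,0,-64],[-52.7,-21.9,-4.4],0]]}}

```text
clock: 1.15
tcp_pos: [0.5452, 0.2141, 0.2672]
orientation: [-0.0, -0.366, 0.931, 0.0]
wrist_force: [0.8, 0.6, 0.1]
finger_gap: 0.0853
grip_force: 0.0
```

```bash
python3 - <<'E'
from h import *
rel([.62,.143,.275],np.radians(133))
E
```

```text
shift cm [ -0.63 -10.3   -0.79]
tool y angle 132.97372717906154 tcp [0.54520372 0.21409898 0.26717167] j [ 0.237  0.329  0.155  1.397  0.    -0.513]
turn z deg -0.026272820938459063
tool z [-2.e-04  3.e-04 -1.e+00]
```

{"fn": "carry_out", "kwargs": {"steps": [[[0,0,0],[-0.6,-10.3,-0.8],0],[[0,0,0],[-0.6,-10.3,-0.8],0],[[0,0,0],[-0.6,-10.3,-0.8],0],[[0,0,0],[-0.6,-10.3,-0.8],0],[[0,0,0],[-0.6,-10.3,-0.8],0],[[0,0,0],[-0.6,-10.3,-0.8],0],[[0,0,0],[-0.6,-10.3,-0.8],0],[[0,0,0],[-0.6,-10.3,-0.8],0]]}}

```text
clock: 2.15
tcp_pos: [0.6185, 0.1447, 0.2754]
orientation: [0.0, -0.366, 0.931, -0.0]
wrist_force: [-0.5, 0.0, -1.1]
finger_gap: 0.0858
grip_force: 0.0
```

```bash
python3 - <<'E'
from h import *
np.set_printoptions(precision=4,suppress=True)
rel([.62,.143,.275],np.radians(133))
im,d,c=cam('wrist')
cv2.imwrite('pics/w1.png',cv2.resize(im[:,:,::-1],(800,600),interpolation=cv2.INTER_CUBIC))
P=cloud('wrist')
# project expected dial centre
L=load('wrist');p=q2R(L['q']).inv().apply(np.array([.62,.143,.171])-L['o']);k=L['k'];print('expected px',k[2]-k[0]*p[0]/p[2],k[3]+k[1]*p[1]/p[2])
m=(abs(P[...,2]-.179)<.003)&(np.linalg.norm(P[...,:2]-[.62,.143],axis=-1)<.03)
print('bar top',m.sum(),cv2.minAreaRect(P[m][:,:2].astype(np.float32)*1000))
m=(abs(P[...,2]-.161)<.003)&(np.linalg.norm(P[...,:2]-[.62,.143],axis=-1)<.04)
print('skirt',m.sum(),cv2.minEnclosingCircle(P[m][:,:2].astype(np.float32)*1000))
E
```

```text
shift cm [ 0.   -0.23  0.04]
tool y angle 132.9605418969098 tcp [0.6185 0.1447 0.2754] j [ 0.103  0.432  0.326  1.465  0.    -0.646]
turn z deg -0.03945810309019748
tool z [ 0.0003  0.0001 -1.    ]
expected px 249.63783056736207 185.0008949548036
bar top 534 ((625.4619750976562, 147.88955688476562), (37.435333251953125, 10.980082511901855), 48.613651275634766)
skirt 1216 ((624.5010375976562, 146.93836975097656), 36.699310302734375)
```

View pics/w1.png

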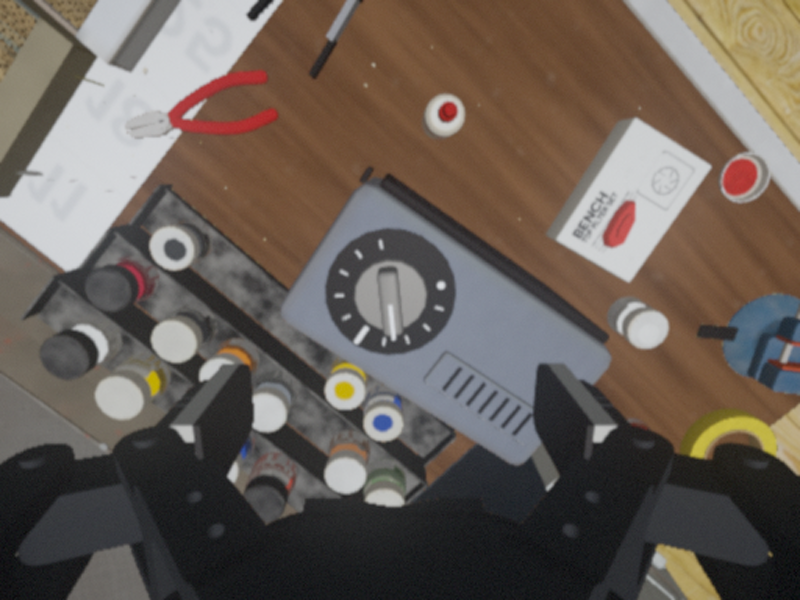

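The wrist view shows the dial centre at about (390,293). The pointer's white end is at (391,338) and the long mark at (362,335), which is clockwise of the pointer as expected.

```bash
python3 - <<'E'
from h import *
np.set_printoptions(precision=4,suppress=True)
im=load('wrist')['im']
w=lambda X,Y,z:px('wrist',(X+.5)*.64-.5,(Y+.5)*.64-.5,z)
P=cloud('wrist')
v,u=np.mgrid[:384,:512]
# marks: bright pixels on ring
g=im.min(-1)
C=np.array([.6252,.1475])
rr=np.linalg.norm(P[...,:2]-C,axis=-1)
m=((g>150)&(abs(P[...,2]-.157)<.006)&(rr<.04)).astype(np.uint8)
n,lab,st,ce=cv2.connectedComponentsWithStats(m)
for i in range(1,n):
    q=px('wrist',*ce[i],.157);print(st[i][4],ce[i].round(1),q[:2],'r',np.linalg.norm(q[:2]-C).round(4),'ang',np.degrees(np.arctan2(*(q[:2]-C)[::-1])).round(1))
print('medz ring',np.median(P[...,2][(rr>.024)&(rr<.03)]))
m=(abs(P[...,2]-.179)<.003)&(rr<.03)
Q=P[m][:,:2];print('bar mean',Q.mean(0)); 
_,_,V=np.linalg.svd(Q-Q.mean(0));print(np.degrees(np.arctan2(V[0,1],V[0,0]))%180)
m=(abs(P[...,2]-.155)<.004)&(rr<.25)&(P[...,0]<.76)
print('top',cv2.minAreaRect(P[m][:,:2].astype(np.float32)*1000))
rel([.6252,.1475,.185],np.radians(138.6))
E
```

```text
9 [243.4 156.2] [0.6074 0.1238] r 0.0297 ang -126.9
8 [229.1 162.2] [0.6199 0.1182] r 0.0298 ang -100.2
359 [236.1 188.6] [0.6336 0.1388] r 0.0121 ang -46.0
425 [262.3 186.6] [0.6161 0.1548] r 0.0117 ang 141.0
8 [219.5 174. ] [0.6337 0.119 ] r 0.0298 ang -73.5
22 [281.9 182.1] [0.6011 0.1649] r 0.0297 ang 144.2
9 [216.8 188.6] [0.6455 0.1261] r 0.0295 ang -46.6
8 [280.5 196.8] [0.6118 0.1736] r 0.0293 ang 117.2
6 [221.5 202.5] [0.6525 0.1379] r 0.0289 ang -19.3
47 [230.9 214. ] [0.6549 0.1517] r 0.03 ang 8.0
6 [272.5 209. ] [0.6253 0.1764] r 0.0289 ang 89.9
2 [250.  215.5] [0.644  0.1656] r 0.0261 ang 43.9
9 [260.1 216.8] [0.6386 0.1733] r 0.0291 ang 62.7
7 [245.4 218.3] [0.6489 0.1644] r 0.0291 ang 35.5
medz ring 0.36898279635103587
bar mean [0.6244 0.1469]
48.68757953342228
top ((622.1007690429688, 192.0845489501953), (95.76651000976562, 185.41342163085938), 8.136520385742188)
shift cm [-0.69 -0.24  9.04]
tool y angle 132.94981913107733 tcp [0.6185 0.1446 0.2754] j [ 0.103  0.432  0.326  1.464  0.    -0.646]
turn z deg -5.650180868922661
tool z [ 0.0002  0.0001 -1.    ]
```

{"fn": "carry_out", "kwargs": {"steps": [[[0,0,-5.7],[-0.6,-0.3,6],0],[[0,0,-5.7],[-0.6,-0.3,9],80],[[0,0,-5.7],[-0.6,-0.3,11.1],120],[[0,0,-5.7],[-0.6,-0.3,11.1],255],[[0,0,-5.7],[-0.6,-0.3,11.1],255],[[0,0,-5.7],[-0.6,-0.3,11.1],255],[[0,0,-5.7],[-0.6,-0.3,11.1],255],[[0,0,-5.7],[-0.6,-0.3,11.1],255]], "force": 25}}

```text
clock: 3.2
tcp_pos: [0.6242, 0.1474, 0.1653]
orientation: [0.0, -0.412, 0.911, 0.001]
wrist_force: [-4.7, 3.6, -1.2]
finger_gap: 0.0107
grip_force: 28.6
```

{"fn": "carry_out", "kwargs": {"steps": [[[0,0,9],[0,0,0],255],[[0,0,18],[0,0,0],255],[[0,0,27],[0,0,0],255],[[0,0,36],[0,0,0],255],[[0,0,40.5],[0,0,0],255],[[0,0,40.5],[0,0,0],255],[[0,0,40.5],[0,0,0],255],[[0,0,40.5],[0,0,0],255]]}}

```text
clock: 4.2
tcp_pos: [0.6241, 0.1475, 0.1653]
orientation: [-0.0, -0.071, 0.997, 0.001]
wrist_force: [-4.3, 4.2, -0.4]
finger_gap: 0.0103
grip_force: 28.6
```

```bash
python3 - <<'E'
from h import *
rel([.6242,.1474,.275],np.radians(98.1)); print(env.get_state()['ft_torque'],env.get_state()['wrist_force'])
E
```

```text
shift cm [ -0.     0.02 -10.97]
tool y angle 98.18833517561232 tcp [0.6240875  0.14747811 0.16529845] j [ 0.106  0.467  0.112  1.217  0.002 -0.037]
turn z deg 0.08833517561232895
tool z [-0.0011  0.0022 -1.    ]
[ 0.66794778  0.8396339  -0.0377609 ] [-4.34154271  4.18807726 -0.39274994]
```

{"fn": "carry_out", "kwargs": {"steps": [[[0,0,0],[0,0,0],150],[[0,0,0],[0,0,0],100],[[0,0,0],[0,0,0],60],[[0,0,0],[0,0,-5],0],[[0,0,0],[0,0,-11],0],[[0,0,0],[0,0,-11],0],[[0,0,0],[0,0,-11],0],[[0,0,0],[0,0,-11],0]]}}

```text
clock: 5.2
tcp_pos: [0.6244, 0.146, 0.2724]
orientation: [-0.002, -0.071, 0.997, -0.0]
wrist_force: [0.2, -0.3, -0.5]
finger_gap: 0.0855
grip_force: 0.0
```

```bash
python3 - <<'E'
from h import *
np.set_printoptions(precision=4,suppress=True)
rel()
im,d,c=cam('wrist')
P=cloud('wrist');g=im.min(-1)
C=np.array([.625,.1473]);rr=np.linalg.norm(P[...,:2]-C,axis=-1)
m=(abs(P[...,2]-.179)<.003)&(rr<.03)
Q=P[m][:,:2];print('bar mean',Q.mean(0),cv2.minAreaRect(Q.astype(np.float32)*1000)); 
_,_,V=np.linalg.svd(Q-Q.mean(0));print(np.degrees(np.arctan2(V[0,1],V[0,0]))%180)
u,v=170,110
cv2.imwrite('pics/w2.png',cv2.resize(im[110:270,170:340,::-1],None,fx=3.5,fy=3.5,interpolation=cv2.INTER_CUBIC))
m=((g>150)&(abs(P[...,2]-.157)<.006)&(rr<.04)&(rr>.026)).astype(np.uint8)
n,lab,st,ce=cv2.connectedComponentsWithStats(m)
pts=[];A=[]
for i in range(1,n):
    q=px('wrist',*ce[i],.157);pts.append(q[:2]);A.append((st[i][4],np.degrees(np.arctan2(*(q[:2]-C)[::-1])).round(1)))
print(A)
E
```

```text
tool y angle 98.12112863116928 tcp [0.6244 0.146  0.2724] j [ 0.105  0.448  0.343  1.469  0.    -0.037]
tool z [-0.003  -0.0003 -1.    ]
bar mean [0.6244 0.1472] ((625.5451049804688, 147.29872131347656), (37.591453552246094, 10.89229679107666), 8.506985664367676)
8.355864333811398
[(np.int32(22), np.float64(143.9)), (np.int32(10), np.float64(-127.0)), (np.int32(10), np.float64(116.8)), (np.int32(9), np.float64(-99.7)), (np.int32(9), np.float64(-73.3)), (np.int32(10), np.float64(89.4)), (np.int32(8), np.float64(-46.3)), (np.int32(9), np.float64(62.5)), (np.int32(7), np.float64(-19.0)), (np.int32(8), np.float64(35.2)), (np.int32(39), np.float64(8.4))]
```

View pics/w2.png

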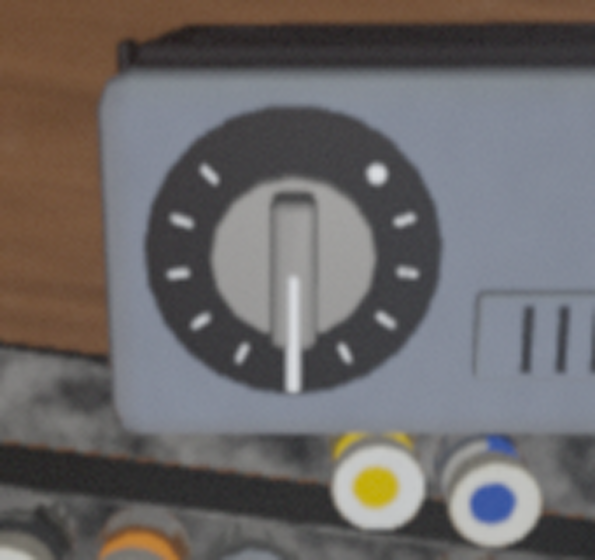

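The pointer now stands on the long mark (bar at 8.4°, mark at 8.4°). Next is the view over the tongs.

```bash
python3 - <<'E'
from h import *
rel([.46,-.035,.26],np.radians(87))
P=cloud('wrist')
print(np.median(P[...,2][(np.linalg.norm(P[...,:2]-[.53,.1],axis=-1)<.2)]))
E
```

```text
shift cm [ 18.82 -15.6    1.29]
tool y angle 98.11722019681277 tcp [0.62435612 0.14601496 0.27238666] j [ 0.105  0.448  0.343  1.469  0.    -0.037]
turn z deg 11.117220196812767
tool z [-3.1e-03 -3.0e-04 -1.0e+00]
0.15548001438315842
```

{"fn": "carry_out", "kwargs": {"steps": [[[0,0,11],[18.8,-15.6,0.6],115],[[0,0,11],[18.8,-15.6,0.6],115],[[0,0,11],[18.8,-15.6,0.6],115],[[0,0,11],[18.8,-15.6,0.6],115],[[0,0,11],[18.8,-15.6,0.6],115],[[0,0,11],[18.8,-15.6,0.6],115],[[0,0,11],[18.8,-15.6,0.6],115],[[0,0,11],[18.8,-15.6,0.6],115]]}}

```text
clock: 6.25
tcp_pos: [0.4616, -0.0341, 0.2679]
orientation: [-0.0, 0.024, 1.0, 0.0]
wrist_force: [0.9, 0.9, 0.0]
finger_gap: 0.0472
grip_force: 0.0
```

```bash
python3 - <<'E'
from h import *
np.set_printoptions(precision=4,suppress=True)
rel()
im,d,c=cam('wrist')
cv2.imwrite('pics/w3.png',cv2.resize(im[:,:,::-1],(800,600),interpolation=cv2.INTER_CUBIC))
E
```

```text
tool y angle 87.22741459740783 tcp [ 0.4616 -0.0341  0.2679] j [-0.247  0.087 -0.148  1.337  0.    -0.199]
tool z [-0.0005  0.0003 -1.    ]
```

View pics/w3.png

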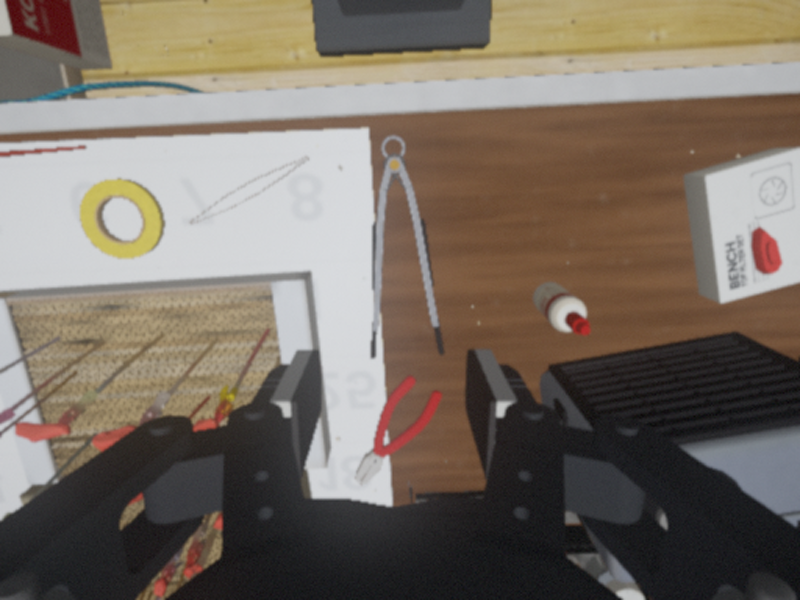

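The wrist view shows the pivot at (395,165), the right jaw tip at (374,355) and the left jaw tip at (440,352). The tray corner is at (313,275), clear of the right finger.

```bash
python3 - <<'E'
from h import *
np.set_printoptions(precision=4,suppress=True)
w=lambda X,Y,z:px('wrist',(X+.5)*.64-.5,(Y+.5)*.64-.5,z)
piv=w(395,165,.022);r=w(374,357,.013);l=w(441,354,.013)
print(piv,r,l,np.linalg.norm(r-l)); mid=(l+r)/2
d=(mid-piv)[:2];print('len',np.linalg.norm(d),'ang',np.degrees(np.arctan2(d[1],d[0])))
n=(l-r)[:2];ang=np.arctan2(-n[0],n[1]);print('ang from jaws',np.degrees(ang))
# depth-based points on arms
P=cloud('wrist')
m=(P[...,2]>.008)&(P[...,2]<.035)&(P[...,0]>piv[0]-.01)&(P[...,0]<.57)&(P[...,1]>-.085)&(P[...,1]<.03)
Q=P[m];print(len(Q),np.percentile(Q[:,2],[5,50,95]))
a=np.arctan2(d[1],d[0]);ex=np.array([np.cos(a),np.sin(a)]);ey=np.array([-ex[1],ex[0]])
q=(Q[:,:2]-piv[:2]);s=q@ex;t=q@ey
for lo in range(0,175,15):
    k=(s>lo/1000)&(s<lo/1000+.015)
    if k.sum()>2: print(lo,k.sum(),'right',t[k&(t<0)].mean() if (k&(t<0)).any() else None,'left',t[k&(t>0)].mean() if (k&(t>0)).any() else None, t[k].min(),t[k].max())
E
```

```text
[ 0.3972 -0.0298  0.022 ] [ 0.5652 -0.057   0.013 ] [0.5653 0.0041 0.013 ] 0.061092874700642334
len 0.1680575555273647 ang 1.1524352788662386
ang from jaws -0.042378431327518506
1392 [0.0124 0.0228 0.025 ]
0 164 right -0.005884547239502172 left 0.005010832329719531 -0.01190456043473353 0.010896930396602557
15 121 right -0.011249471625613667 left 0.010049286553761324 -0.015534738755691219 0.013881550187402234
30 108 right -0.014392733944179422 left 0.013097181438149379 -0.017924913534699757 0.016811808428612334
45 173 right -0.018508679732772027 left 0.017328911085783737 -0.023099596356738424 0.022590226495152986
60 151 right -0.019789615969211857 left 0.018534734972634477 -0.024253082539134264 0.02316649120501575
75 135 right -0.021569406578003793 left 0.02023733845527943 -0.025498700654405033 0.02495002397760259
90 127 right -0.022706171928432328 left 0.02156552847135558 -0.026533509532370166 0.025893490708232325
105 79 right -0.02397536737399195 left 0.022844899798495424 -0.026739667345512075 0.025459985232076154
120 85 right -0.02543317558128607 left 0.024644346983266396 -0.029347400896344574 0.027592198345927705
135 69 right -0.028203682178544628 left 0.027367564690747796 -0.030762679139067963 0.03023143438688763
150 76 right -0.03074064451296842 left 0.029597953609060746 -0.033438899788655 0.03250481192173719
165 17 right -0.03165872885851235 left 0.030532042774752594 -0.03381269136302922 0.032025974549191344
```

```bash
python3 - <<'E'
from h import *
rel([.473,-.0289,.004],np.radians(91.1))
E
```

```text
shift cm [-1.13  0.57 26.39]
tool y angle 87.21964048408141 tcp [ 0.46156876 -0.03413868  0.26788868] j [-0.248  0.087 -0.148  1.337  0.    -0.199]
turn z deg -3.8803595159185846
tool z [-4.e-04  3.e-04 -1.e+00]
```

{"fn": "carry_out", "kwargs": {"steps": [[[0,0,-3.9],[-1.1,0.6,6],68],[[0,0,-3.9],[-1.1,0.6,12],68],[[0,0,-3.9],[-1.1,0.6,17],68],[[0,0,-3.9],[-1.1,0.6,21],68],[[0,0,-3.9],[-1.1,0.6,24],68],[[0,0,-3.9],[-1.1,0.6,25.5],68],[[0,0,-3.9],[-1.1,0.6,26.3],68],[[0,0,-3.9],[-1.1,0.6,26.3],68]]}}

```text
clock: 7.3
tcp_pos: [0.4723, -0.0291, 0.0049]
orientation: [-0.0, -0.009, 1.0, 0.0]
wrist_force: [-0.7, 1.4, 0.1]
finger_gap: 0.0627
grip_force: 0.0
```

```bash
python3 - <<'E'
from h import *
rel([.473,-.0289,.004],np.radians(91.1)); s=env.get_state(); print(s['wrist_force'],s['finger_gap'])
E
```

```text
shift cm [-0.07  0.02  0.09]
tool y angle 91.06232593455135 tcp [ 0.47233572 -0.02906384  0.00490635] j [-0.231  0.319 -0.56   0.692  0.    -0.25 ]
turn z deg -0.03767406544864116
tool z [-7.e-04  3.e-04 -1.e+00]
[-0.6985103   1.35570871  0.14899879] 0.06271929531891006
```

{"fn": "carry_out", "kwargs": {"steps": [[[0,0,0],[0,0,0.15],90],[[0,0,0],[0,0,0.15],108],[[0,0,0],[0,0,0.15],116],[[0,0,0],[0,0,0.15],123],[[0,0,0],[0,0,0.15],123],[[0,0,0],[0,0,0.15],123],[[0,0,0],[0,0,0.15],123],[[0,0,0],[0,0,0.15],123]], "force": 30}}

```text
clock: 8.3
tcp_pos: [0.4737, -0.0297, 0.0052]
orientation: [0.002, -0.009, 1.0, -0.0]
wrist_force: [-0.7, 0.2, 8.8]
finger_gap: 0.0446
grip_force: 8.8
```

{"fn": "carry_out", "kwargs": {"steps": [[[0,0,0],[0,0,-0.5],123],[[0,0,0],[0,0,-2],123],[[0,0,0],[0,0,-5],123],[[0,0,0],[0,0,-9],123],[[0,0,0],[0,0,-13],123],[[0,0,0],[0,0,-15],123],[[0,0,0],[0,0,-15],123],[[0,0,0],[0,0,-15],123]]}}

```text
clock: 9.3
tcp_pos: [0.4716, -0.0292, 0.1527]
orientation: [-0.001, -0.009, 1.0, 0.0]
wrist_force: [0.1, -0.3, -0.6]
finger_gap: 0.0443
grip_force: 5.8
```

```bash
cat >> h.py <<'E'
def tongs_fit():
    """tongs geometry in the tool frame from wrist cloud"""
    s=env.get_state();Rm=q2R(s['orientation']);P=cloud('wrist')
    T=Rm.inv().apply(P.reshape(-1,3)-s['tcp_pos'])  # tool frame: tongs x = -tool x
    m=(T[:,2]>-.035)&(T[:,2]<.02)&(abs(T[:,1])<.045)&(T[:,0]>-.13)&(T[:,0]<.1)&(load('wrist')['d'].ravel()>.05)
    Q=T[m];X=-Q[:,0]
    for lo in range(-80,110,15):
        k=(X>lo/1e3)&(X<lo/1e3+.015)
        if k.sum()>5: print(lo,k.sum(),'y',Q[k,1].min().round(4),Q[k,1].max().round(4),'topz(tool) ',np.percentile(Q[k,2],[10,50,90]).round(4))
E
python3 - <<'E'
from h import *
np.set_printoptions(precision=4,suppress=True)
rel()
im,d,c=cam('wrist')
cv2.imwrite('pics/w4.png',cv2.resize(im[:,:,::-1],(800,600),interpolation=cv2.INTER_CUBIC))
tongs_fit(); s=env.get_state(); print(s['wrist_force'],s['finger_gap'],s['grip_force'])
E
```

```text
tool y angle 91.02537192496908 tcp [ 0.4716 -0.0292  0.1527] j [-0.232  0.159 -0.352  1.061  0.    -0.25 ]
tool z [-0.0015  0.0005 -1.    ]
-80 1633 y -0.0109 0.0095 topz(tool)  [-0.0194 -0.0169 -0.0094]
-65 1288 y -0.0144 0.013 topz(tool)  [-0.0191 -0.0172 -0.003 ]
-50 1096 y -0.0166 0.0152 topz(tool)  [-0.0194 -0.0186  0.0024]
-35 1437 y -0.0217 0.0202 topz(tool)  [-0.0194 -0.0182  0.0002]
-20 2892 y -0.0363 0.0354 topz(tool)  [-0.0303 -0.0189 -0.0116]
-5 1657 y -0.0339 0.0219 topz(tool)  [-0.0296 -0.0188 -0.0163]
10 1060 y -0.0239 0.0231 topz(tool)  [-0.0198 -0.0186  0.0021]
25 537 y -0.0233 0.0226 topz(tool)  [-0.0195 -0.0136  0.0027]
40 60 y -0.0235 0.0187 topz(tool)  [0.0017 0.0027 0.0032]
[-0.1595  0.1849 -0.9117] 0.04400280054204054 5.777816865302157
```

View pics/w4.png

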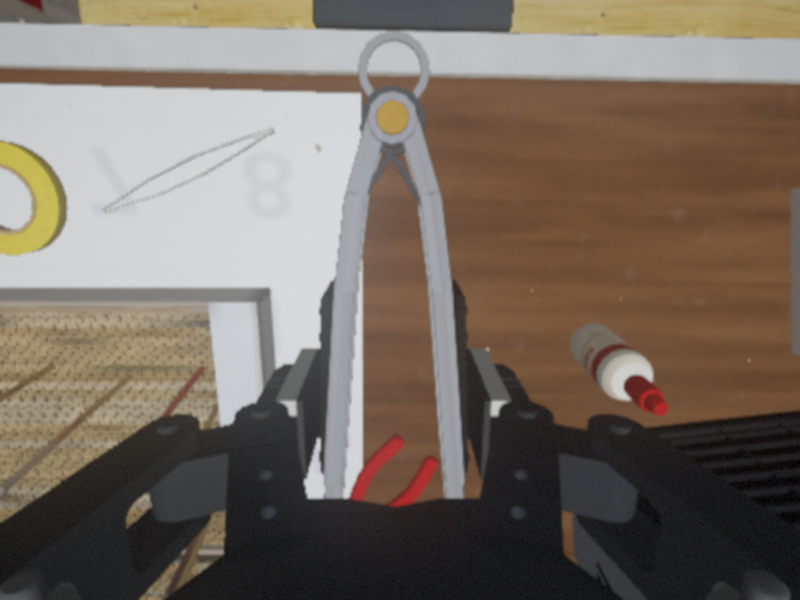

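The tongs are held level. The gold pivot is at (392,117), and the arms sit symmetrically between the fingers. Next I'll locate the hull by combining the views already taken.

```bash
python3 - <<'E'
from h import *
np.set_printoptions(precision=4,suppress=True)
s=env.get_state();Rm=q2R(s['orientation'])
L=load('wrist');ct=Rm.inv().apply(L['o']-s['tcp_pos']);cR=Rm.inv()*q2R(L['q'])
pv=px('wrist',392.5*.64-.5,117.5*.64-.5,s['tcp_pos'][2]+.0193);print('pivot tool',Rm.inv().apply(pv-s['tcp_pos']))
def proj(p,o,Rc,k):
    c=Rc.inv().apply(p-o);return k[2]-k[0]*c[0]/c[2],k[3]+k[1]*c[1]/c[2]
def ana(name,im,o,Rc,k,c0=np.array([.478,.2645,.03])):
    u0,v0=proj(c0,o,Rc,k)
    hsv=im.astype(int);red=(hsv[...,0]>110)&(hsv[...,1]<90)&(hsv[...,2]<100)
    v,u=np.nonzero(red);
    ray=np.stack([(u-k[2])/k[0],-(v-k[3])/k[1],-np.ones(len(u))],-1);w=Rc.apply(ray)
    W=o+w*((.034-o[2])/w[:,2])[:,None];n=np.linalg.norm(W[:,:2]-c0[:2],axis=1)<.032
    W=W[n,:2];r=cv2.minAreaRect(W.astype(np.float32)*1000)
    _,_,V=np.linalg.svd(W-W.mean(0));a=np.degrees(np.arctan2(V[0,1],V[0,0]))
    a=(a+90)%180-90
    print(name,len(W),W.mean(0),a,r)
for n in ['side','scene']:
    L=load(n);ana(n,L['im'],L['o'],q2R(L['q']),L['k'])
w1=cv2.imread('pics/w1.png')[:,:,::-1]
k=load('wrist')['k']*[800/512,600/384,800/512,600/384]
R1=q2R([0,-.366,.931,0]);ana('w1',w1,R1.apply(ct)+[.6185,.1446,.2754],R1*cR,k)
# carton top plane heights
for n in ['side','scene']:
    P=cloud(n);m=(np.linalg.norm(P[...,:2]-[.445,.245],axis=-1)<.02);print(n,'carton z',np.median(P[m][:,2]))
E
```

```text
pivot tool [ 0.0768 -0.0008 -0.0191]
side 39 [0.479  0.2676] 22.660416116783466 ((478.63494873046875, 267.0579833984375), (36.266029357910156, 12.446171760559082), 28.10157585144043)
scene 75 [0.4781 0.2693] 17.611334663209078 ((476.486083984375, 268.4381103515625), (36.22874069213867, 14.674176216125488), 22.23291015625)
w1 737 [0.4809 0.268 ] 21.486181209251797 ((479.9679870605469, 267.72802734375), (37.337825775146484, 16.179277420043945), 22.71609878540039)
side carton z 0.02816504713044854
scene carton z 0.031128538675893713
```

```bash
python3 - <<'E'
from h import *
rel([.4083,.240,.13],np.radians(112))
E
```

```text
shift cm [ 5.82 27.02  2.27]
tool y angle 91.02420683360037 tcp [ 0.47133761 -0.02913659  0.15240153] j [-0.232  0.159 -0.353  1.061  0.    -0.25 ]
turn z deg -20.97579316639964
tool z [-2.3e-03  7.0e-04 -1.0e+00]
```

{"fn": "carry_out", "kwargs": {"steps": [[[0,0,-3],[1,3,0],123],[[0,0,-6],[2,8,0],123],[[0,0,-9],[3,13,0],123],[[0,0,-13],[4,18,0],126],[[0,0,-17],[5,23,0],130],[[0,0,-20],[5.6,26,1],134],[[0,0,-21],[5.8,27,2.2],136],[[0,0,-21],[5.8,27,2.2],136]]}}

```text
clock: 10.35
tcp_pos: [0.408, 0.2391, 0.1297]
orientation: [-0.002, -0.191, 0.982, -0.0]
wrist_force: [0.2, -0.3, -0.7]
finger_gap: 0.0397
grip_force: 6.1
```

{"fn": "carry_out", "kwargs": {"steps": [[[0,0,0],[0,0,0],136],[[0,0,0],[0,0,0],136],[[0,0,0],[0,0,0],136],[[0,0,0],[0,0,0],136],[[0,0,0],[0,0,0],136],[[0,0,0],[0,0,0],136],[[0,0,0],[0,0,0],136],[[0,0,0],[0,0,0],136]]}}

```text
clock: 11.35
tcp_pos: [0.4095, 0.2396, 0.1317]
orientation: [0.0, -0.191, 0.982, 0.0]
wrist_force: [-0.2, -0.2, -0.9]
finger_gap: 0.04
grip_force: 6.1
```

```bash
python3 - <<'E'
from h import *
np.set_printoptions(precision=4,suppress=True)
rel([.4083,.240,.036],np.radians(112)); s=env.get_state(); print(s['wrist_force'],s['finger_gap'],s['grip_force'])
cam('wrist'); tongs_fit()
for n in ['scene','side']:
    im,d,c=cam(n)
    Rm=q2R(s['orientation']);P=cloud(n);T=Rm.inv().apply(P.reshape(-1,3)-s['tcp_pos'])
    m=(T[:,0]<-.05)&(T[:,0]>-.11)&(abs(T[:,1])<.04)&(T[:,2]>-.03)&(T[:,2]<.012)
    Q=T[m];print(n,len(Q))
    for lo in range(50,110,10):
        k=(-Q[:,0]>lo/1e3)&(-Q[:,0]<lo/1e3+.01)
        if k.sum()>2: print(lo,k.sum(),'y',np.sort(Q[k,1]).round(3)[[0,-1]],'R',Q[k&(Q[:,1]<0),1].mean(),'L',Q[k&(Q[:,1]>0),1].mean(),'z',np.percentile(Q[k,2],[5,50]))
im=load('scene')['im'];cv2.imwrite('pics/s5.png',cv2.resize(im[190:310,110:270,::-1],None,fx=5,fy=5,interpolation=cv2.INTER_CUBIC))
E
```

```text
shift cm [0.1  0.08 9.57]
tool y angle 112.03252803679165 tcp [0.4095 0.2396 0.1317] j [ 0.36   0.177 -0.385  1.009  0.    -0.025]
turn z deg 0.032528036791646286
tool z [ 0.0001  0.     -1.    ]
[-0.2471 -0.2457 -0.8608] 0.03996140845687436 6.079098656773567
-80 1600 y -0.011 0.0094 topz(tool)  [-0.0187 -0.0162 -0.0088]
-65 1222 y -0.0137 0.012 topz(tool)  [-0.0184 -0.0167 -0.0024]
-50 1065 y -0.0155 0.0139 topz(tool)  [-0.0187 -0.0178  0.0032]
-35 1443 y -0.0205 0.0189 topz(tool)  [-0.0186 -0.0173 -0.0019]
-20 2857 y -0.0343 0.0331 topz(tool)  [-0.03   -0.018  -0.0115]
-5 1577 y -0.0209 0.0196 topz(tool)  [-0.0291 -0.018  -0.0158]
10 1010 y -0.0215 0.0203 topz(tool)  [-0.0188 -0.0177  0.003 ]
25 538 y -0.0209 0.0195 topz(tool)  [-0.0183 -0.0124  0.0038]
40 55 y -0.0179 0.0151 topz(tool)  [0.0028 0.0036 0.0045]
scene 123
50 25 y [0.019 0.023] R nan L 0.020993795339443785 z [-0.0131 -0.0065]
60 26 y [0.016 0.024] R nan L 0.021220556668737338 z [-0.0132 -0.0058]
70 24 y [0.018 0.024] R nan L 0.022502514473465723 z [-0.0083 -0.0036]
80 34 y [-0.024  0.025] R -0.020183178278394054 L 0.022798058702342534 z [-0.0092 -0.0066]
90 14 y [-0.023  0.025] R -0.020405687939680357 L 0.02359297910856028 z [-0.0089 -0.0034]
side 17
50 3 y [-0.022 -0.02 ] R -0.021548398119184325 L nan z [-0.0089 -0.0055]
70 6 y [-0.025 -0.02 ] R -0.023090622182346403 L nan z [-0.0083 -0.0055]
80 5 y [-0.025 -0.022] R -0.023639869536504023 L nan z [-0.0089 -0.0058]
90 3 y [-0.024 -0.021] R -0.02314377847250978 L nan z [-0.0072 -0.0051]<stdin>:12: RuntimeWarning: Mean of empty slice.
  ret = ret.dtype.type(ret / rcount)
```

View pics/s5.png

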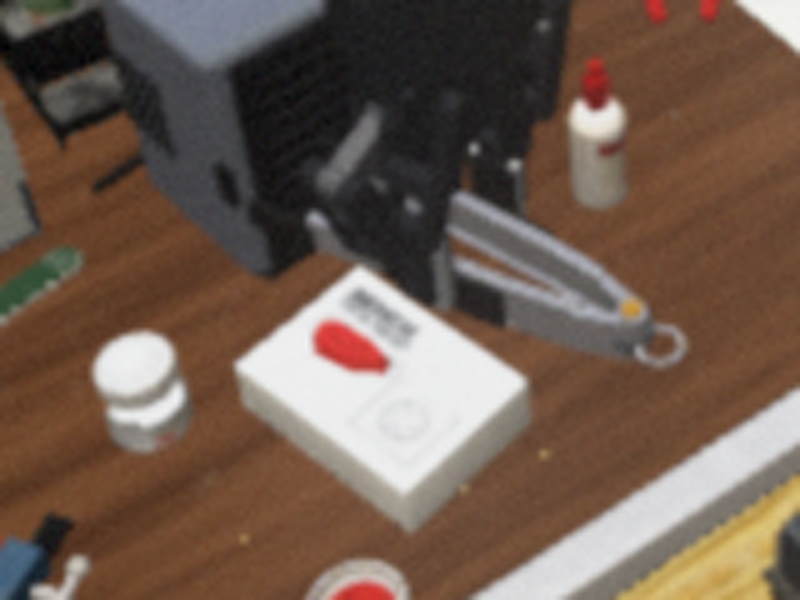

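The scene view shows the tongs hanging level above the near end of the carton, with the hull at (350,347). The jar and dish are clear of the descent.

{"fn": "carry_out", "kwargs": {"steps": [[[0,0,0],[0.1,0.1,2],136],[[0,0,0],[0.1,0.1,4],136],[[0,0,0],[0.1,0.1,6],136],[[0,0,0],[0.1,0.1,7.5],136],[[0,0,0],[0.1,0.1,8.5],136],[[0,0,0],[0.1,0.1,9.2],136],[[0,0,0],[0.1,0.1,9.4],136],[[0,0,0],[0.1,0.1,9.4],136]]}}

```text
clock: 12.5
tcp_pos: [0.4084, 0.2402, 0.0379]
orientation: [0.0, -0.191, 0.982, 0.0]
wrist_force: [-0.5, 0.8, -0.4]
finger_gap: 0.0397
grip_force: 6.1
```

```bash
python3 - <<'E'
from h import *
np.set_printoptions(precision=4,suppress=True)
rel([.4083,.240,.0375],np.radians(112)); s=env.get_state(); print(s['wrist_force'],s['finger_gap'],s['grip_force'])
for n in ['scene','side']: cam(n)
a=cv2.resize(load('scene')['im'][220:290,140:220,::-1],None,fx=6,fy=6,interpolation=cv2.INTER_CUBIC)
b=cv2.resize(load('side')['im'][170:240,150:203,::-1],None,fx=6,fy=6,interpolation=cv2.INTER_CUBIC)
cv2.imwrite('pics/s6.png',np.hstack([a,b]))
E
```

```text
shift cm [ 0.02 -0.01  0.04]
tool y angle 112.0321229872908 tcp [0.4084 0.2402 0.0379] j [ 0.362  0.274 -0.521  0.775  0.    -0.023]
turn z deg 0.03212298729080487
tool z [ 0.0004  0.0002 -1.    ]
[-0.517   0.8153 -0.3867] 0.03971789984012956 6.078692749142647
```

View pics/s6.png

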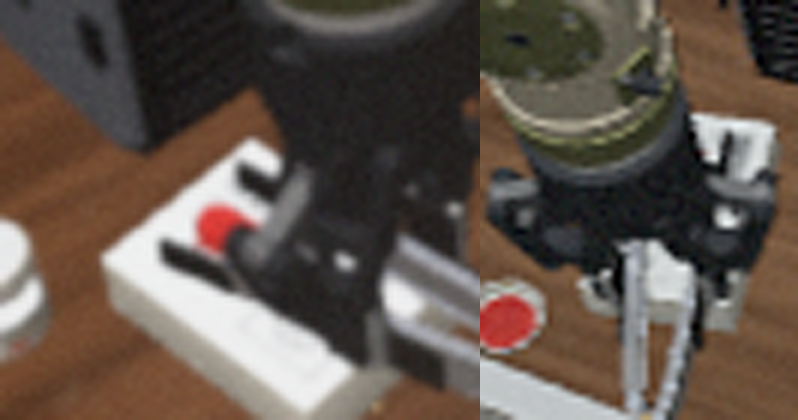

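The hull's far end at (220,228) is centred between the two black jaws, whose tips are at (165,245) and (240,170). Wrist force is near zero, so I'm closing now.

{"fn": "carry_out", "kwargs": {"steps": [[[0,0,0],[0,0,0.04],142],[[0,0,0],[0,0,0.04],148],[[0,0,0],[0,0,0.04],154],[[0,0,0],[0,0,0.04],158],[[0,0,0],[0,0,0.04],162],[[0,0,0],[0,0,0.04],166],[[0,0,0],[0,0,0.04],175],[[0,0,0],[0,0,0.04],185]], "force": 30}}

```text
clock: 13.6
tcp_pos: [0.4082, 0.2401, 0.0373]
orientation: [0.0, -0.191, 0.982, 0.0]
wrist_force: [-0.1, 0.1, -0.5]
finger_gap: 0.0294
grip_force: 29.6
```

{"fn": "carry_out", "kwargs": {"steps": [[[0,0,0],[0,0,0],185],[[0,0,0],[0,0,-0.3],185],[[0,0,0],[0,0,-0.8],185],[[0,0,0],[0,0,-1.6],185],[[0,0,0],[0,0,-2.6],185],[[0,0,0],[0,0,-3.6],185],[[0,0,0],[0,0,-4.5],185],[[0,0,0],[0,0,-4.5],185]]}}

```text
clock: 14.6
tcp_pos: [0.4089, 0.2404, 0.0833]
orientation: [0.001, -0.191, 0.982, 0.0]
wrist_force: [0.3, -0.0, -0.8]
finger_gap: 0.0292
grip_force: 29.7
```

```bash
cat >> h.py <<'E'
def hull():
    s=env.get_state();Rm=q2R(s['orientation'])
    for n in ['scene','side']:
        im,_,_=cam(n);P=cloud(n);i=im.astype(int)
        red=(i[...,0]>90)&(i[...,0]>2*i[...,1])&(i[...,0]>2*i[...,2])
        T=Rm.inv().apply(P.reshape(-1,3)-s['tcp_pos']).reshape(P.shape)
        m=red&(np.linalg.norm(T[...,:2]-[-.08,0],axis=-1)<.045)
        print(n,'red',m.sum(),'world',P[m].mean(0) if m.any() else '','z',np.percentile(P[m][:,2],[5,50,95]) if m.any() else '','tool',np.median(T[m],0) if m.any() else '')
E
python3 - <<'E'
from h import *
np.set_printoptions(precision=4,suppress=True)
hull(); s=env.get_state(); print(s['wrist_force'],s['finger_gap'],s['grip_force'])
for n in ['scene']:
    P=cloud(n);m=(P[...,2]>.024)&(P[...,2]<.036)&(np.linalg.norm(P[...,:2]-[.46,.255],axis=-1)<.08);print(P[m].mean(0),m.sum())
# extractor front plane
P=cloud('side').reshape(-1,3);c,sn=np.cos(np.radians(8.2)),np.sin(np.radians(8.2))
q=P[:,:2]-[.6221,.1921];x=q@[c,sn];y=q@[-sn,c]
m=(P[:,2]>.03)&(P[:,2]<.13)&(abs(y)<.07)&(x<-.03)&(x>-.07);print('front x',m.sum(),np.percentile(x[m],[5,25,50,75,95]))
m=(abs(P[:,2]-.155)<.003)&(abs(x)<.08)&(abs(y)<.12);print('top',np.percentile(x[m],[1,99]),np.percentile(y[m],[1,99]))
rel([.4435,.166,.083],np.radians(98))
E
```

```text
scene red 28 world [0.4873 0.2741 0.0868] z [0.0839 0.0865 0.0894] tool [-0.0854  0.0013 -0.0031]
side red 0 world  z  tool 
[ 1.0381  0.3298 -0.6724] 0.02915790040157292 29.654495057766326
[0.4524 0.2741 0.0306] 1061
front x 756 [-0.0552 -0.0535 -0.0521 -0.0507 -0.0491]
top [-0.0463  0.0453] [-0.0903  0.0881]
shift cm [-0.5  -8.19 -0.07]
tool y angle 112.02855597904286 tcp [0.4082 0.2401 0.0823] j [ 0.362  0.222 -0.462  0.886  0.    -0.023]
turn z deg 14.028555979042864
tool z [ 0.0001  0.0001 -1.    ]
```

{"fn": "carry_out", "kwargs": {"steps": [[[0,0,0],[0,-0.5,-0.1],185],[[0,0,2],[-0.1,-1.5,-0.2],185],[[0,0,5],[-0.2,-3,-0.2],185],[[0,0,8],[-0.3,-4.5,-0.2],185],[[0,0,11],[-0.4,-6,-0.3],185],[[0,0,13],[-0.4,-7.4,-0.3],185],[[0,0,13.8],[-0.5,-8.2,-0.3],185],[[0,0,13.8],[-0.5,-8.2,-0.3],185]]}}

```text
clock: 15.7
tcp_pos: [0.4439, 0.1655, 0.0853]
orientation: [0.0, -0.071, 0.997, 0.0]
wrist_force: [0.1, 0.1, -0.7]
finger_gap: 0.0294
grip_force: 29.7
```

```bash
python3 - <<'E'
from h import *
np.set_printoptions(precision=4,suppress=True)
hull(); s=env.get_state(); print(s['wrist_force'],s['finger_gap'],s['grip_force'])
rel([.443,.1655,.085],np.radians(98.2))
y=q2R(s['orientation']);print('hull est',s['tcp_pos']+y.apply([-.077,0,.0015]))
P=cloud('scene');m=(P[...,2]>.024)&(P[...,2]<.036)&(np.linalg.norm(P[...,:2]-[.46,.255],axis=-1)<.08);print(cv2.minAreaRect(P[m][:,:2].astype(np.float32)*1000))
P=cloud('scene').reshape(-1,3);m=(P[:,2]>.06)&(P[:,2]<.1)&(np.linalg.norm(P[:,:2]-[.515,.0986],axis=-1)<.03);print('bottle',P[m].mean(0))
E
```

```text
scene red 0 world  z  tool 
side red 10 world [0.5303 0.1741 0.0854] z [0.0814 0.0857 0.0888] tool [-0.0859 -0.0036 -0.0004]
[ 0.5122  0.2119 -1.1854] 0.02942735864419574 29.693907468463294
shift cm [ 0.05 -0.05  0.03]
tool y angle 98.23286130281576 tcp [0.4434 0.166  0.0853] j [ 0.188  0.219 -0.458  0.894  0.     0.045]
turn z deg 0.032861302815760496
tool z [-0.0003  0.0003 -1.    ]
hull est [0.5196 0.1771 0.0837]
((460.3262634277344, 263.5888977050781), (112.20610046386719, 76.80370330810547), 13.74158000946045)
bottle [0.5193 0.1132 0.0607]
```

```bash
python3 - <<'E'
from h import *
print(env.hand_in())
E
```

```text
the job is handed in; nothing more can be done
None
```

I turned the dial until its pointer stood on the long mark, and handed the job in with the tongs still holding the hull about 5 cm in front of the middle of the grille. I estimated that final hull position from the arm's pose and a partial camera view. The judged result was not shown.

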